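# Aim the bench thermometer and lock its swivel

## Robot

A 6-joint arm with a two-finger parallel gripper is mounted at the origin on a cart in front of the work surface, level with it; the furniture and walls round the work are solid. World frame = base frame: x ahead of the robot, y to its left, z up, the work surface at z = 0. Lengths are in m, angles in rad, forces in N, time in s.
With the tool pointing down it reaches from about 0.25 to 0.775 m from the base axis. Payload 4 kg.
Tool frame: the origin (TCP) lies on the centre line of the jaws, within the pads' length; the fingertips stand 17 mm ahead of it and the grasp point (between the pads) lies 2 mm behind it; z points along the fingers, y is the line along which they close (so a half turn about z gives the same grasp; the last joint's range is limited). The gripper opens to 94 mm and grips with 3 to 60 N. Pads are 16 mm wide; open, the fingers measure 119 mm over their backs; the gripper's body (75 mm by 177 mm) begins 78 mm behind the grasp point.
Start: joints at [-1.295, 0.087, 1.371, -0, 1.684, -0.103], TCP at [0.203, -0.511, 0.223] pointing down, gripper open.
Joint ranges: [-3.1, 3.1], [-0.76, 2.03], [0.27, 2.55], [-1.08, 4.22], [0.17, 2.65], [-2.57, 2.57]. Speed limits (rad/s): [2.79, 2.79, 3.14, 3.14, 3.14, 3.14].

## Interface

Orientations are given as [roll, pitch, yaw] about the fixed x, y, z axes, in that order (R = Rz(yaw) Ry(pitch) Rx(roll)).
In Python, from bench import robot gives the robot as it stands.
- The arm moves only by the tool servo_tool, never from a script. Its argument "plan" is a list of rows, each a list of 7 numbers: the shift along the tool's x, y, z normalised to -1 to 1, where 1 is 0.1 m, then the turn, a rotation vector about the tool's x, y, z normalised to -1 to 1, where 1 is pi/2 rad, then the finger opening in mm, from 0 to 94. In form: [[x, y, z, ax, ay, az, gripper], ...]. A call has 1 to 12 rows; each row is the pose to reach, as a shift and turn from the pose commanded when the call began, along the tool's axes at that moment; what a row does not reach only later rows make up. A row lasts 1/12 s, in which the tool goes at most 41.7 mm and 7.16 degrees, less where a joint would pass 70% of its speed; a pose out of reach is approached as far as the arm can. A call with a number of a shift or a turn outside -1 to 1 is refused whole. A call with a gripper value outside its range is refused whole. The fingers move at their own pace and stop on an object; the grip force is fixed at half the most. Time passes only in rows, so rows that repeat a pose let the fingers close. It gives the time, the measured TCP pose, the force, the opening and the grip force at its end, in the units of the state.
- robot.get_obs(): the state, without advancing time (a new reading comes with each control period).
- robot.snapshot(name): name is "scene" or "top" or "wrist"; returns the picture (400x640x3 uint8, red, green, blue); there is no depth.
- robot.camera_params(name): a dict with "camera_matrix" (3x3 intrinsics, pixels), "rvec" (rotation vector, rad) and "tvec" (3), from world to camera coordinates, as OpenCV has them; the wrist camera has in their place "tool_from_camera" (4x4, takes a point from camera to tool coordinates, whose origin is the TCP and whose axes are the flange's). Camera axes: x right, y down, z forward; pixel columns grow to the right and rows downward; lengths in m; the calibration is good to about 2 mm. A picture is of the moment at which its call begins: read the wrist's pose just before it. camera_params takes no time and is no camera call.
- robot.close_job(): hands the job in; it is judged then, once.
Trained networks look in the newest picture that a camera, given by its name, has taken for a name from the list of things; names that differ only in an ending like _2 or _b are one class to them, and where a whole thing is asked for, a point or a joint stands for the part that bears it (a point fixed in the world has none). Each returns a list of dicts, best first, with "conf" (0 to 1); they miss things now and then, are a little off and sometimes report something else, mostly with a low value. They report only what shows in the picture. A call takes as long as a camera call.
- robot.find_in(thing, camera): "extent" ([centre column, centre row, width, height] in pixels, round what is visible of it).
The state is a dict: "time": time; "joint_positions": joint angles; "qvel": joint speeds; "joint_torque": joint torques, N m; "tool_pos": TCP position; "ee_rot": TCP orientation; "wrist_force": force on the tool from outside, world axes, zero at the start; "wrist_torque": the same for the moment, N m; "width": finger opening in m; "finger_force": force on a finger pad.
Only numpy, scipy, OpenCV 4.12 (cv2) and the standard library are available. Lean on these libraries where they do the work, as an engineer would, in place of code of your own. Each camera call takes 0.05 s, during which the arm holds its last target. There are 200 camera calls.

## Task

The thermometer on the swivel mount has to look at the open crucible (the one without a lid). Push the lever of the lock ring anticlockwise to loosen it, push the upright peg behind the barrel until the barrel points squarely at the middle of the open crucible, let it stand, then push the lever back clockwise all the way to its stop so that the swivel is locked on that aim. Leave the crucibles and the glassware as they stand.

Things in the scene. Friction and masses are not known exactly. Their poses are not given: they have to be found in the camera images.
- swivel_base: Fixed thermometer mount, screwed to the bench: round grey foot 110 mm across and 10 mm thick, tapering column above it to 30 mm. Origin on the vertical swivel axis at the bench top; z up. The barrel and lock ring turn about this same axis. Its x axis is the direction of the barrel when swivel_head reads 0.
- lock_ring (a joint): Knurled dark ring round the column (74 mm across, 30 to 46 mm above the bench) with one lever. Value in rad: 0 = tight against its stop, grows as the lever goes anticlockwise seen from above, to 1.1 at the open stop. The brake on the head eases off steadily and is fully off at 0.30; beyond that the head turns freely. Needs about 6 to 12 N at the lever grip and stays where it is left.
- lever_top (a point): Centre of the top of the lever's upright black grip: a post 14 mm across, 105 mm above the bench, of which the top 50 mm is straight grip; 95 mm from the swivel axis. A thin bar below (its top 45 mm above the bench) joins it to the ring. At lock_ring 0 it stands 60 degrees anticlockwise of the base's x axis.
- swivel_head (a joint): Head carrying the thermometer barrel (a tube 25 mm across and 104 mm long, dipping 12 degrees, about 45 to 95 mm above the bench, nowhere more than 65 mm from the axis). Value in rad: 0 = barrel along the base's x axis, grows anticlockwise seen from above, stops at -1.0 and 1.0. When the ring is loose 1 to 2 N at the peg turns it and it stays where it is left; when the ring is tight the brake holds it against about 10 N there.
- peg_top (a point): Centre of the top of the head's upright black aiming peg, behind the barrel: a post 14 mm across, 135 mm above the bench, of which the top 40 mm stands clear above the barrel; 50 mm from the swivel axis, exactly opposite the lens (pushing the peg one way swings the lens the other way).
- lens (a point): Centre of the lens at the barrel's front end, 61 mm from the axis, 59 mm above the bench. Its x axis is the horizontal direction in which the thermometer looks, y to the left of it, z up.
- crucible_1: The open white porcelain crucible, no lid, 44 mm across and 36 mm high; loose. It stands 140 to 190 mm from the swivel axis, ahead of the barrel to one side. Origin at the centre of its underside.
- crucible_2: The other white porcelain crucible, with a knobbed lid, 46 mm across and 48 mm high; loose, on the other side. Not the target. Origin at the centre of its underside.
- flow_rig: Fixed test rig on a tall aluminium frame to the right of the mount, not part of the job: an obstacle to keep clear of or pass over. 0.50 m high; from its origin (under its middle) it reaches 0.27 m in -x and +x, and 0.15 m in -y and +y, but its two feet alone, only 35 mm high, go beyond 0.07 m in +y.
- petri_1: Petri dish, 61 mm across and 14 mm high, loose bystander. Origin at the centre of its underside.
- beaker_2: Small empty glass beaker, 50 mm across and 58 mm high, loose bystander. Origin at the centre of its underside.
- erlenmeyer_2: Small stoppered conical flask, 51 mm across and 94 mm high, loose bystander. Origin at the centre of its underside.

How it is judged:
On the way, in this order (a step that is already met when the one before it is completed fails the run):
1. the lock ring is loosened, its lever turned at least 0.30 rad from tight (value of joint lock_ring above 0.3 rad), for 0.2 s.
2. with the ring still loose, the barrel points at the open crucible, its line of sight passing within 14 mm of the crucible's middle, seen from above (y of crucible_1 in the frame of lens between -0.014 and 0.014 m and x of crucible_1 in the frame of lens above 0 m and value of joint lock_ring above 0.3 rad), for 0.2 s.
At the end, for the whole second after the job is handed in: The lock ring is tight again (within 0.10 rad of its stop), the barrel still points at the open crucible with its line of sight within 14 mm of the crucible's middle seen from above, and both are at rest (y of crucible_1 in the frame of lens between -0.014 and 0.014 m and x of crucible_1 in the frame of lens above 0 m and value of joint lock_ring below 0.1 rad and velocity of joint lock_ring between -0.02 and 0.02 rad/s and velocity of joint swivel_head between -0.02 and 0.02 rad/s); the robot touches nothing.
It fails at once if a crucible moved more than 12 mm (distance of any of crucible_1, crucible_2 from where it was at the start of the episode above 0.012 m).
It fails at once if the dish, the beaker or the flask shoved more than 25 mm or tipped (distance of any of petri_1, beaker_2, erlenmeyer_2 from where it was at the start of the episode above 0.025 m or angle between any of petri_1, beaker_2, erlenmeyer_2's own z axis and vertical above 0.3 rad).
It also fails if it takes over 72 s, if anything falls off the work surface, if the arm or the gripper's body presses on something with over 40 N, if the wrist force passes 120 N, or if a joint passes its speed limit or range.

## Working session

There is one attempt and no reset: what is moved stays moved. The work goes in short steps, Python scripts to look and compute and a tool call to move; the robot and the scene stay as the last step left them, time stands still between calls to the robot, and variables do not carry over. Pictures are saved under pics/ and viewed, at most 10 in all, crops included, and the job is handed in when it is done.

Besides the shell and the picture viewer there is one more tool, called after "Call:" as name(argument=value, ...), one argument or row to a line, values as JSON. servo_tool: Moves the arm, as the interface text tells. Scaled input: -1 to 1 covers 0.1 m each way for a shift and pi/2 rad each way for a turn. Its arguments: {"type":"object","properties":{"plan":{"type":"array","items":{"type":"array","items":{"type":"number"}}}},"required":["plan"]}

```bash
mkdir -p pics; cat > h.py <<'E'
import numpy as np, cv2
from bench import robot
def cam(n):
    p=robot.camera_params(n); K=np.array(p["camera_matrix"],float); R=cv2.Rodrigues(np.array(p["rvec"],float))[0]; t=np.array(p["tvec"],float).ravel(); return K,R,t
def unproj(n,uv,z):
    K,R,t=cam(n); d=R.T@np.linalg.inv(K)@np.array([uv[0],uv[1],1.]); c=-R.T@t; return c+d*(z-c[2])/d[2]
def proj(n,P):
    K,R,t=cam(n); q=K@(R@np.array(P,float)+t); return q[:2]/q[2]
def save(n,f):
    im=robot.snapshot(n); cv2.imwrite("pics/"+f,cv2.cvtColor(im,cv2.COLOR_RGB2BGR)); return im
E
python3 - <<'E'
from h import *
save("top","top1.png"); save("scene","scene1.png")
for n in("top","scene"):
    K,R,t=cam(n); print(n,-R.T@t,K[0,0])
for th in ["swivel_base","lever_top","peg_top","lens","crucible_1","petri_1","beaker_2","erlenmeyer_2","flow_rig"]:
    print(th,[(np.round(d["extent"]),round(d["conf"],2)) for d in robot.find_in(th,"top")[:3]])
o=robot.get_obs();print(o["time"],o["tool_pos"],o["ee_rot"])
E
```

```text
top [0.39623132 0.24263359 0.9841991 ] 392.3803196685206
scene [-0.24231812  0.84079805  0.63357718] 405.02098699916473
swivel_base [(array([319., 217.,  63.,  52.]), 0.67)]
lever_top [(array([322., 215.,  49.,  39.]), 0.85)]
peg_top [(array([331., 217.,  25.,  48.]), 0.9)]
lens [(array([332., 218.,  23.,  48.]), 0.9)]
crucible_1 [(array([364., 163.,  22.,  20.]), 0.61), (array([299., 163.,  14.,  15.]), 0.57)]
petri_1 [(array([259., 191.,  19.,  16.]), 0.69)]
beaker_2 [(array([382., 236.,  22.,  18.]), 0.8)]
erlenmeyer_2 [(array([258., 192.,  18.,  17.]), 0.83)]
flow_rig []
0.55 [ 0.20340123 -0.51104623  0.22252285] [3.14140903e+00 5.08603251e-06 3.78801249e-01]
```

View pics/top1.png

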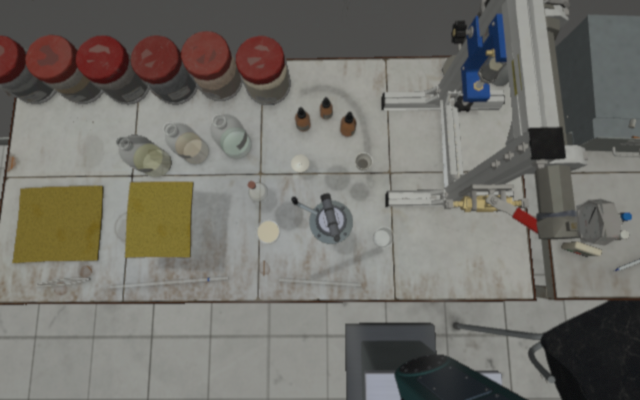

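View pics/scene1.png

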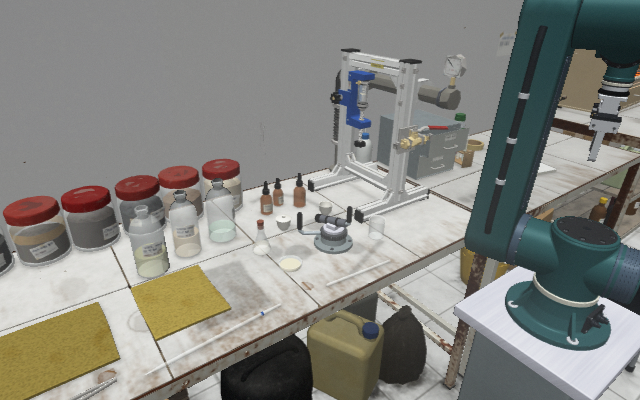

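```bash
python3 - <<'E'
from h import *
im=cv2.imread("pics/top1.png"); c=im[140:270,230:400]; cv2.imwrite("pics/top1c.png",cv2.resize(c,None,fx=4.6,fy=4.6,interpolation=cv2.INTER_CUBIC))
for nm,uv,z in [("base",(331,221),0.01),("cr1",(363,161),.036),("cr2",(300,163),.04),("petri",(268,231),.014),("beaker",(382,237),.03),("erl",(257,190),.05),("lever",(295,200),.105),("railend",(384,102),.035),("foot2",(388,199),.035),("rigtop",(546,143),.5),("rigfarR",(520,210),.1)]:
    print(nm,unproj("top",uv,z).round(3))
E
```

```text
base [0.508 0.234 0.01 ]
cr1 [0.654 0.152 0.036]
cr2 [0.65  0.309 0.04 ]
petri [0.484 0.39  0.014]
beaker [0.466 0.111 0.03 ]
erl [0.581 0.413 0.05 ]
lever [0.546 0.316 0.105]
railend [0.81  0.095 0.035]
foot2 [0.558 0.094 0.035]
rigtop [ 0.549 -0.036  0.5  ]
rigfarR [ 0.519 -0.192  0.1  ]
```

View pics/top1c.png

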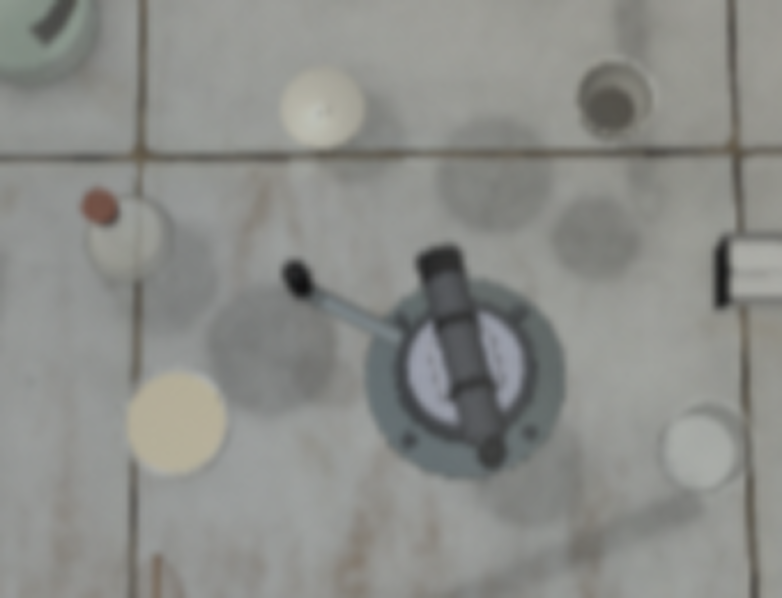

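Call:
servo_tool(
  plan=[
    [0.4, -1, 0, 0, 0, -0.26, 0],
    [0.4, -1, 0, 0, 0, -0.26, 0],
    [0.4, -1, 0, 0, 0, -0.26, 0],
    [0.4, -1, 0, 0, 0, -0.26, 0],
    [0.4, -1, 0, 0, 0, -0.26, 0],
  ],
)

```text
time: 0.97
tool_pos: [0.2038, -0.4023, 0.2231]
ee_rot: [3.14, 0.001, 0.789]
wrist_force: [0.3, -0.4, -0.3]
width: 0.0639
finger_force: 0.0
```

Call:
servo_tool(
  plan=[
    [1, -1, 0, 0, 0, 0, 0],
    [1, -1, 0, 0, 0, 0, 0],
    [1, -1, 0, 0, 0, 0, 0],
    [1, -1, 0, 0, 0, 0, 0],
    [1, -1, 0, 0, 0, 0, 0],
  ],
)

```text
time: 1.38
tool_pos: [0.2035, -0.26, 0.2232]
ee_rot: [3.14, 0.0, 0.788]
wrist_force: [-0.2, -0.2, -0.2]
width: 0.0307
finger_force: 0.0
```

Call:
servo_tool(
  plan=[
    [1, -0.4, 0, 0, 0, 0, 0],
    [1, -0.4, 0, 0, 0, 0, 0],
    [1, -0.4, 0, 0, 0, 0, 0],
    [1, -0.4, 0, 0, 0, 0, 0],
    [1, -0.4, 0, 0, 0, 0, 0],
  ],
)

```text
time: 1.8
tool_pos: [0.2463, -0.1634, 0.2228]
ee_rot: [3.14, 0.001, 0.789]
wrist_force: [-0.4, 0.7, -0.3]
width: 0.0007
finger_force: 0.0
```

Call:
servo_tool(
  plan=[
    [1, -0.8, 0, 0, 0, 0, 0],
    [1, -0.8, 0, 0, 0, 0, 0],
    [1, -0.8, 0, 0, 0, 0, 0],
    [1, -0.8, 0, 0, 0, 0, 0],
    [1, -0.8, 0, 0, 0, 0, 0],
  ],
)

```text
time: 2.22
tool_pos: [0.2602, -0.0347, 0.2227]
ee_rot: [3.141, 0.0, 0.793]
wrist_force: [0.1, -0.7, 0.2]
width: 0.0006
finger_force: 0.0
```

Call:
servo_tool(
  plan=[
    [1, -1, 0, 0, 0, 0, 0],
    [1, -1, 0, 0, 0, 0, 0],
    [1, -1, 0, 0, 0, 0, 0],
    [1, -1, 0, 0, 0, 0, 0],
    [1, -1, 0, 0, 0, 0, 0],
  ],
)

```text
time: 2.63
tool_pos: [0.2603, 0.1063, 0.2223]
ee_rot: [-3.141, 0.001, 0.789]
wrist_force: [-0.4, -0.4, 0.4]
width: 0.0005
finger_force: 0.0
```

Call:
servo_tool(
  plan=[
    [1, -0.6, 0, 0, 0, -0.1, 0],
    [1, -0.6, 0, 0, 0, -0.2, 0],
    [1, -0.6, 0, 0, 0, -0.3, 0],
    [1, -0.6, 0, 0, 0, -0.4, 0],
    [1, -0.6, -0.3, 0, 0, -0.5, 0],
    [1, -0.6, -0.3, 0, 0, -0.6, 0],
    [1, -0.6, -0.3, 0, 0, -0.6, 0],
    [1, -0.6, -0.3, 0, 0, -0.6, 0],
    [1, -0.6, -0.3, 0, 0, -0.6, 0],
    [1, -0.6, -0.3, 0, 0, -0.6, 0],
  ],
)

```text
time: 3.47
tool_pos: [0.2893, 0.2168, 0.2521]
ee_rot: [-3.141, 0.001, 1.722]
wrist_force: [-0.1, -0.0, -0.3]
width: 0.0003
finger_force: 0.0
```

```bash
python3 - <<'E'
from h import *
np.set_printoptions(suppress=True,precision=4)
o=robot.get_obs(); print(o["tool_pos"],o["ee_rot"])
p=robot.camera_params("wrist"); print(p)
save("wrist","w1.png")
E
```

```text
[0.2893 0.2168 0.2521] [-3.1412  0.0014  1.7221]
{'camera_matrix': array([[309.7299,   0.    , 318.0192],
       [  0.    , 309.7299, 197.536 ],
       [  0.    ,   0.    ,   1.    ]]), 'tool_from_camera': array([[ 0.0001, -0.9693, -0.246 ,  0.0711],
       [ 1.    ,  0.    ,  0.0003, -0.0011],
       [-0.0002, -0.246 ,  0.9693, -0.1625],
       [ 0.    ,  0.    ,  0.    ,  1.    ]])}
```

View pics/w1.png

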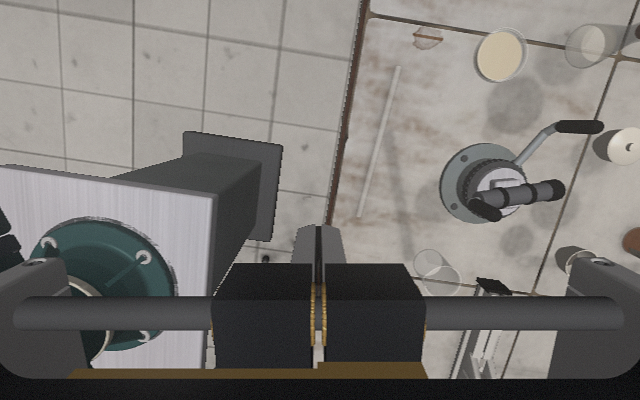

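Call:
servo_tool(
  plan=[
    [0.1, 0.8, -0.4, 0, 0, 0, 40],
    [0.1, 0.8, -0.4, 0, 0, 0, 40],
    [0.1, 0.8, -0.4, 0, 0, 0, 40],
    [0.1, 0.8, -0.4, 0, 0, 0, 40],
  ],
)

```text
time: 3.85
tool_pos: [0.3671, 0.241, 0.2925]
ee_rot: [-3.141, 0.001, 1.726]
wrist_force: [0.3, -0.6, -1.0]
width: 0.0236
finger_force: 0.0
```

Call:
servo_tool(
  plan=[
    [0.3, 0.9, -0.4, 0, 0, 0, 40],
    [0.3, 0.9, -0.4, 0, 0, 0, 40],
    [0.3, 0.9, -0.4, 0, 0, 0, 40],
    [0.3, 0.9, -0.4, 0, 0, 0, 40],
    [0.3, 0.9, -0.4, 0, 0, 0, 40],
    [0.3, 0.9, -0.4, 0, 0, 0, 40],
  ],
)

```text
time: 4.35
tool_pos: [0.4475, 0.2847, 0.332]
ee_rot: [-3.14, 0.001, 1.729]
wrist_force: [-0.7, -0.4, -0.8]
width: 0.0398
finger_force: 0.0
```

```bash
cat >> h.py <<'E'
from scipy.spatial.transform import Rotation as Rn
def wT():
    o=robot.get_obs(); T=np.eye(4); T[:3,:3]=Rn.from_euler("xyz",o["ee_rot"]).as_matrix(); T[:3,3]=o["tool_pos"]
    p=robot.camera_params("wrist"); return T@np.array(p["tool_from_camera"]),np.array(p["camera_matrix"])
def wun(TK,uv,z):
    T,K=TK; d=T[:3,:3]@np.linalg.inv(K)@np.array([uv[0],uv[1],1.]); c=T[:3,3]; return c+d*(z-c[2])/d[2]
E
python3 - <<'E'
from h import *
np.set_printoptions(suppress=True,precision=4)
T,K=wT(); np.savez("w2.npz",T=T,K=K); print(robot.get_obs()["tool_pos"])
im=save("wrist","w2.png")
E
```

```text
[0.4475 0.2847 0.332 ]
```

View pics/w2.png

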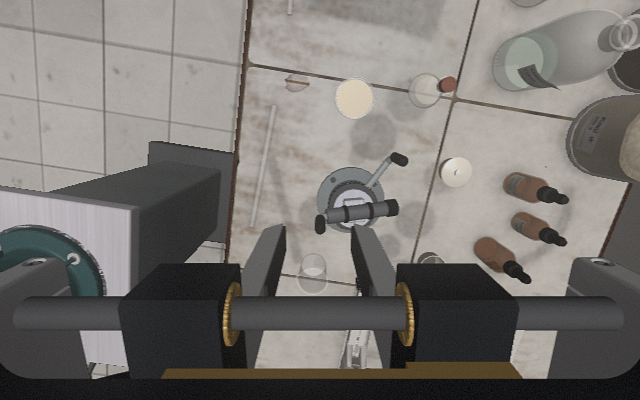

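```bash
python3 - <<'E'
from h import *
d=np.load("w2.npz"); TK=(d["T"],d["K"])
for n,uv,z in [("axis",(350,200.5),.01),("lever",(400,158),.105),("peg",(320,217),.135),("lens",(393,208),.062),("cr1",(431,259),.036),("cr2",(457,169),.045)]: print(n,wun(TK,uv,z).round(4))
im=cv2.imread("pics/w2.png")[140:280,300:480]; cv2.imwrite("pics/w2c.png",cv2.resize(im,None,fx=4.4,fy=4.2,interpolation=cv2.INTER_CUBIC))
E
```

```text
axis [0.5061 0.2364 0.01  ]
lever [0.5442 0.3239 0.105 ]
peg [0.4557 0.2408 0.135 ]
lens [0.5623 0.2479 0.062 ]
cr1 [0.6487 0.1677 0.036 ]
cr2 [0.6467 0.3166 0.045 ]
```

View pics/w2c.png

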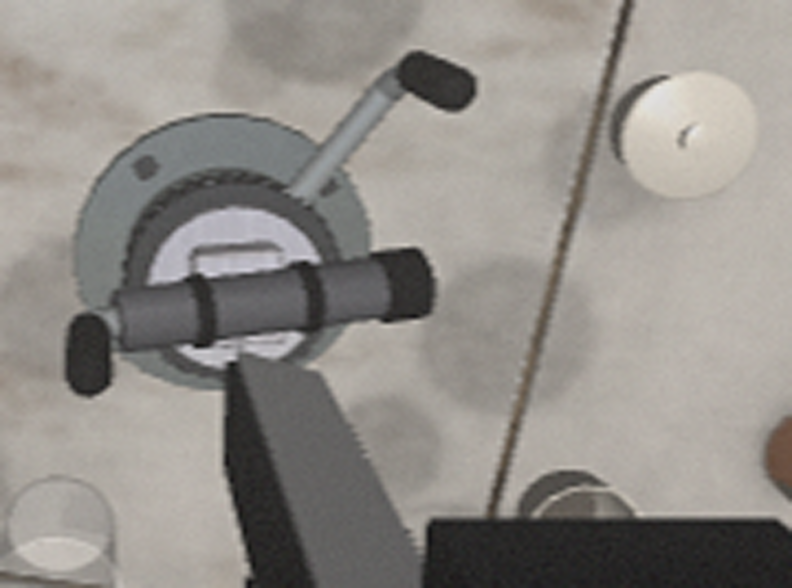

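```bash
python3 - <<'E'
from h import *
d=np.load("w2.npz"); TK=(d["T"],d["K"])
P={}
for n,uv,z in [("axis",(350.5,200.5),.01),("lever",(404,161),.105),("peg",(320,228.8),.135),("lens",(396.5,207),.06),("cr1",(433,270.7),.036)]: P[n]=wun(TK,uv,z)
Q={n:unproj("top",uv,z) for n,uv,z in [("axis",(331,221.8),.01),("lever",(294.5,200),.105),("peg",(337,238),.135),("lens",(325.7,195),.06),("cr1",(364,161.5),.036)]}
for X in (P,Q):
  for n in X:
    r=(X[n]-X["axis"])[:2]; print(n,X[n].round(4),np.hypot(*r).round(4),np.degrees(np.arctan2(r[1],r[0])).round(1))
E
```

```text
axis [0.5069 0.2365 0.01  ] 0.0 0.0
lever [0.55  0.321 0.105] 0.0948 63.0
peg [0.4581 0.2258 0.135 ] 0.05 -167.6
lens [0.5676 0.2497 0.06  ] 0.0621 12.3
cr1 [0.657  0.1481 0.036 ] 0.1742 -30.5
axis [0.5061 0.2335 0.01  ] 0.0 0.0
lever [0.5459 0.3169 0.105 ] 0.0924 64.5
peg [0.4567 0.2222 0.135 ] 0.0506 -167.0
lens [0.565 0.246 0.06 ] 0.0602 11.9
cr1 [0.6532 0.15   0.036 ] 0.1692 -29.6
```

Call:
servo_tool(
  plan=[
    [0.19, 0.9, 0.4, 0, 0, 0.07, 40],
    [0.19, 0.9, 0.7, 0, 0, 0.14, 40],
    [0.19, 0.9, 1, 0, 0, 0.21, 40],
    [0.19, 0.9, 1, 0, 0, 0.21, 40],
    [0.19, 0.9, 1, 0, 0, 0.21, 40],
    [0.19, 0.9, 1, 0, 0, 0.21, 40],
  ],
)

```text
time: 4.9
tool_pos: [0.5332, 0.3178, 0.2314]
ee_rot: [-3.139, 0.002, 1.4]
wrist_force: [-0.3, -0.2, 0.9]
width: 0.0402
finger_force: 0.0
```

Call:
servo_tool(
  plan=[
    [0.05, 0.15, 0.2, 0, 0, 0, 40],
    [0.05, 0.15, 0.5, 0, 0, 0, 40],
    [0.05, 0.15, 0.9, 0, 0, 0, 40],
    [0.05, 0.15, 0.9, 0, 0, 0, 40],
    [0.05, 0.15, 0.9, 0, 0, 0, 40],
  ],
)

```text
time: 5.32
tool_pos: [0.5486, 0.3203, 0.1425]
ee_rot: [-3.139, 0.002, 1.4]
wrist_force: [0.3, 0.2, 0.2]
width: 0.0405
finger_force: 0.0
```

Call:
servo_tool(
  plan=[
    [0, 0, 0.15, 0, 0, 0, 40],
    [0, 0, 0.3, 0, 0, 0, 40],
    [0, 0, 0.45, 0, 0, 0, 40],
    [0, 0, 0.6, 0, 0, 0, 40],
    [0, 0, 0.6, 0, 0, 0, 40],
    [0, 0, 0.6, 0, 0, 0, 40],
  ],
)

```text
time: 5.82
tool_pos: [0.5518, 0.3217, 0.0865]
ee_rot: [3.137, -0.003, 1.4]
wrist_force: [-0.5, -0.0, -0.0]
width: 0.0404
finger_force: 0.0
```

```bash
python3 - <<'E'
from h import *
save("wrist","w3.png")
E
```

```text
(no output)
```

View pics/w3.png

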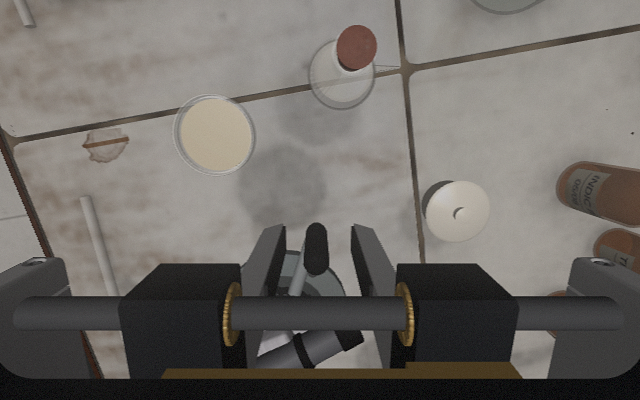

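Call:
servo_tool(
  plan=[
    [0, -0.12, 0.03, 0, 0, 0, 40],
    [0.02, -0.2, 0.03, 0, 0, 0, 40],
    [0.03, -0.28, 0.03, 0, 0, 0, 40],
    [0.03, -0.36, 0.03, 0, 0, 0, 40],
    [0.03, -0.44, 0.03, 0, 0, 0, 40],
    [0.02, -0.52, 0.03, 0, 0, 0, 40],
    [0.01, -0.6, 0.03, 0, 0, 0, 40],
    [0, -0.66, 0.03, 0, 0, 0, 40],
    [-0.02, -0.72, 0.03, 0, 0, 0, 40],
    [-0.02, -0.74, 0.03, 0, 0, 0, 40],
    [-0.02, -0.74, 0.03, 0, 0, 0, 40],
    [-0.02, -0.74, 0.03, 0, 0, 0, 40],
  ],
)

```text
time: 6.87
tool_pos: [0.4793, 0.3329, 0.0827]
ee_rot: [3.135, -0.005, 1.4]
wrist_force: [5.0, 1.0, 2.8]
width: 0.04
finger_force: 2.3
```

Call:
servo_tool(
  plan=[
    [0, 0.13, 0, 0, 0, 0, 40],
    [0, 0.13, 0, 0, 0, 0, 40],
    [0, 0.13, 0, 0, 0, 0, 40],
    [0, 0.13, -0.3, 0, 0, 0, 40],
    [0, 0.13, -0.6, 0, 0, 0, 40],
    [0, 0.13, -0.95, 0, 0, 0, 40],
    [0, 0.13, -0.95, 0, 0, 0, 40],
    [-0.2, 0, -0.95, 0, 0, 0, 0],
    [-0.5, -0.1, -0.95, 0, 0, 0, 0],
    [-0.8, -0.1, -0.95, 0, 0, 0, 0],
    [-0.8, -0.1, -0.95, 0, 0, 0, 0],
    [-0.8, -0.1, -0.95, 0, 0, 0, 0],
  ],
)

```text
time: 7.87
tool_pos: [0.4528, 0.2534, 0.1739]
ee_rot: [-3.14, 0.0, 1.398]
wrist_force: [-0.6, 0.5, -0.1]
width: 0.0098
finger_force: 0.0
```

```bash
python3 - <<'E'
from h import *
im=save("top","top2.png")
c=im[140:270,230:400]; cv2.imwrite("pics/top2c.png",cv2.resize(c[:,:,::-1],None,fx=4.6,fy=4.6,interpolation=cv2.INTER_CUBIC))
E
```

```text
(no output)
```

View pics/top2c.png

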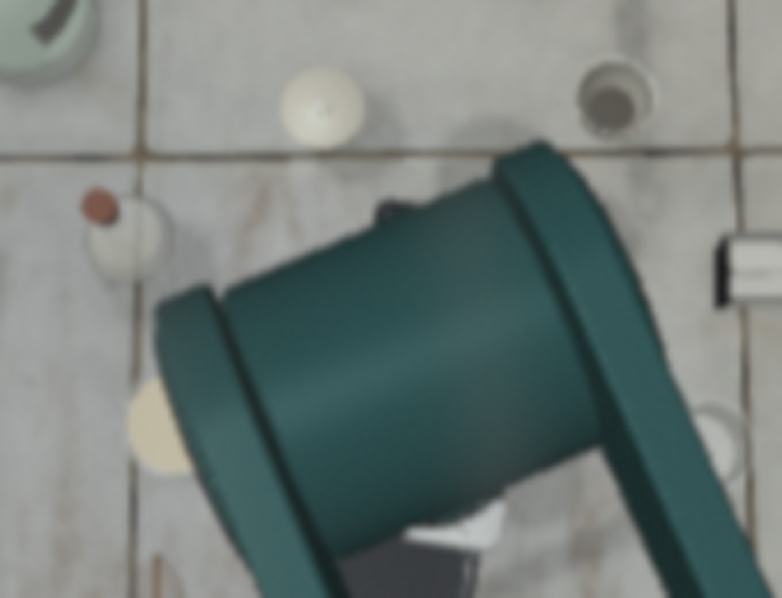

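Call:
servo_tool(
  plan=[
    [-0.3, 0.1, 0, 0, 0, 0, 0],
    [-0.58, 0.1, 0, 0, 0, 0, 0],
    [-0.58, 0.1, 0, 0, 0, 0, 0],
    [-0.58, 0.1, 0.1, 0, 0, 0, 0],
    [-0.58, 0.1, 0.25, 0, 0, 0, 0],
    [-0.58, 0.1, 0.4, 0, 0, 0, 0],
    [-0.58, 0.1, 0.51, 0, 0, 0, 0],
    [-0.58, 0.1, 0.51, 0, 0, 0, 0],
    [-0.58, 0.1, 0.51, 0, 0, 0, 0],
  ],
)

```text
time: 8.67
tool_pos: [0.453, 0.1962, 0.1222]
ee_rot: [-3.139, 0.001, 1.401]
wrist_force: [0.4, -0.2, 0.3]
width: 0.0001
finger_force: 0.0
```

```bash
python3 - <<'E'
from h import *
T,K=wT(); np.savez("w4.npz",T=T,K=K)
save("wrist","w4.png")
E
```

```text
(no output)
```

View pics/w4.png

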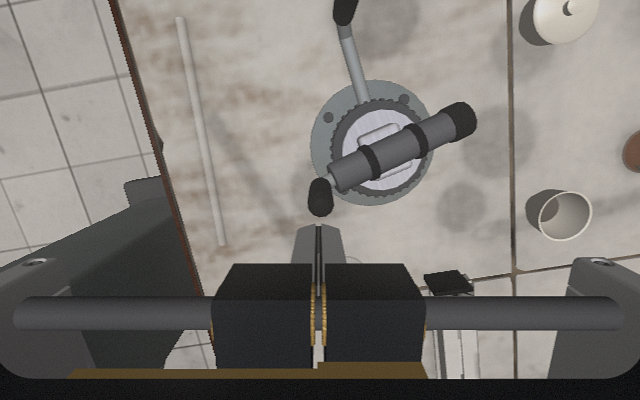

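Call:
servo_tool(
  plan=[
    [0.08, 0, 0, 0, 0, 0, 0],
    [0.14, 0, 0, 0, 0, 0, 0],
    [0.19, 0, 0, 0, 0, 0, 0],
    [0.23, 0, 0, 0, 0, 0, 0],
    [0.27, 0, 0, 0, 0, 0, 0],
    [0.31, 0, 0, 0, 0, 0, 0],
    [0.35, 0, 0, 0, 0, 0, 0],
    [0.39, 0, 0, 0, 0, 0, 0],
    [0.43, 0, 0, 0, 0, 0, 0],
    [0.45, 0, 0, 0, 0, 0, 0],
    [0.45, 0, 0, 0, 0, 0, 0],
    [0.45, 0, 0, 0, 0, 0, 0],
  ],
)

```text
time: 9.72
tool_pos: [0.4617, 0.2403, 0.1237]
ee_rot: [3.141, -0.001, 1.4]
wrist_force: [-0.2, -0.8, -0.4]
width: 0.0005
finger_force: 0.0
```

```bash
python3 - <<'E'
from h import *
d=np.load("w4.npz"); TK=(d["T"],d["K"])
for n,uv,z in [("axis",(373,143),.01),("peg",(321,206),.135),("lens",(470,118),.06),("cr1",(566.5,216),.036)]: print(n,wun(TK,uv,z).round(4))
T,K=wT(); np.savez("w5.npz",T=T,K=K)
save("wrist","w5.png")
E
```

```text
axis [0.5077 0.2379 0.01  ]
peg [0.4584 0.2242 0.135 ]
lens [0.5691 0.2488 0.06  ]
cr1 [0.6561 0.1531 0.036 ]
```

View pics/w5.png

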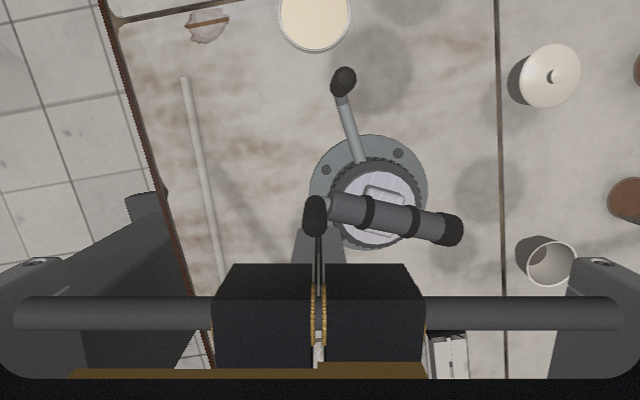

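```bash
python3 - <<'E'
from h import *
d=np.load("w5.npz"); TK=(d["T"],d["K"])
X={n:wun(TK,uv,z) for n,uv,z in [("axis",(369,191.5),.01),("peg",(316,225),.135),("lens",(458,231),.06),("cr1",(551,264),.036)]}
for n in X:
    r=X[n][:2]-np.array([.507,.236]); print(n,X[n].round(4),np.hypot(*r).round(4),np.degrees(np.arctan2(r[1],r[0])).round(1))
a=(X["lens"]-X["peg"])[:2]; print(np.degrees(np.arctan2(a[1],a[0])))
E
```

```text
axis [0.508 0.239 0.01 ] 0.0032 71.3
peg [0.4628 0.2583 0.135 ] 0.0495 153.3
lens [0.5655 0.209  0.06  ] 0.0644 -24.8
cr1 [0.6543 0.1533 0.036 ] 0.169 -29.3
-25.638291350200276
```

Call:
servo_tool(
  plan=[
    [0.01, 0, 0, 0, 0, 0, 0],
    [0.02, 0, 0, 0, 0, 0, 0],
    [0.035, 0, 0, 0, 0, 0, 0],
    [0.035, 0, 0, 0, 0, 0, 0],
    [0.035, 0, 0, 0, 0, 0, 0],
    [0.035, 0, 0, 0, 0, 0, 0],
  ],
)

```text
time: 10.27
tool_pos: [0.4619, 0.2433, 0.1235]
ee_rot: [3.142, -0.0, 1.4]
wrist_force: [-0.0, -0.6, 0.2]
width: 0.0005
finger_force: 0.3
```

Call:
servo_tool(
  plan=[
    [-0.2, 0, 0, 0, 0, 0, 0],
    [-0.4, 0, 0, 0, 0, 0, 0],
    [-0.5, 0, 0, 0, 0, 0, 0],
    [-0.5, 0, 0, 0, 0, 0, 0],
    [-0.5, 0, 0, 0, 0, 0, 0],
  ],
)

```text
time: 10.68
tool_pos: [0.4534, 0.1942, 0.1236]
ee_rot: [3.141, -0.001, 1.399]
wrist_force: [0.1, 0.6, 0.2]
width: 0.0004
finger_force: 0.0
```

```bash
python3 - <<'E'
from h import *
# measure dark barrel/peg: threshold, components, print geometry; compare with w4/w5 by same method
def seg(im,TK,name):
    g=im.max(axis=2).astype(int); m=((g<60)&(np.indices(g.shape)[0]<255)&(np.indices(g.shape)[1]>290)&(np.indices(g.shape)[1]<500)).astype(np.uint8)
    n,l,s,c=cv2.connectedComponentsWithStats(m)
    for i in range(1,n):
        if s[i,4]>60: print(name,s[i],c[i].round(1))
for f in ("w4","w5"):
    d=np.load(f+".npz"); seg(cv2.imread(f"pics/{f}.png"),None,f)
T,K=wT(); np.savez("w6.npz",T=T,K=K); print(robot.get_obs()["tool_pos"])
save("wrist","w6.png"); seg(cv2.imread("pics/w6.png"),None,"w6")
for th in ("lens","peg_top","crucible_1","swivel_base","lever_top"): print(th,[(np.round(d["extent"],1),round(d["conf"],2)) for d in robot.find_in(th,"wrist")[:2]])
E
```

```text
w4 [333   0  25  26 502] [343.8  11. ]
w4 [438 102  39  41 782] [461.1 118.9]
w4 [403 124  26  35 331] [419.1 138.8]
w4 [357 145  25  36 330] [371.1 160.9]
w4 [308 178  26  39 786] [320.1 197.4]
w4 [315 226   3  29  64] [316.3 241.3]
w4 [319 226   3  29  64] [319.8 241.1]
w5 [330  67  26  30 410] [342.1  83.2]
w5 [302 195  27  60 965] [314.9 219.8]
w5 [355 195  20  35 301] [367.4 212.8]
w5 [398 205  22  33 278] [412.6 222.2]
w5 [430 213  33  34 586] [450.5 230.5]
[0.45344814 0.19419514 0.12361   ]
w6 [331   0  24  24 450] [341.5  10.1]
w6 [303 116  27  28 477] [316.2 129.8]
w6 [338 125  45  41 368] [369.3 146.6]
w6 [399 142  27  35 307] [417.  161.1]
w6 [433 154  37  37 653] [455.9 173.9]
w6 [315 226   3  29  62] [316.2 241.4]
w6 [319 226   3  29  61] [319.8 241.5]
lens [(array([386.5, 149.6, 167.3,  83.3]), 0.66)]
peg_top [(array([385.7, 148.8, 169.6,  80.9]), 0.7)]
crucible_1 [(array([555. ,  22.3,  78.5,  44.6]), 0.71), (array([557.5, 209.9,  67.5,  54.6]), 0.62)]
swivel_base [(array([384.2, 102.5, 167.2, 204.9]), 0.94), (array([379.4,  97. ,  98.1, 190.3]), 0.6)]
lever_top [(array([380.4,  98.5,  99.1, 194.1]), 0.58)]
```

```bash
python3 - <<'E'
from h import *
from scipy.optimize import least_squares
F={"w4":{"cap":(461.1,118.9),"r2":(419.1,138.8),"peg":(321,206)},"w5":{"cap":(450.5,230.5),"r2":(412.6,222.2),"peg":(316,225)},"w6":{"cap":(455.9,173.9),"r2":(417,161.1)}}
D={f:np.load(f+".npz") for f in F}
def pr(f,P):
    T=np.linalg.inv(D[f]["T"]); q=D[f]["K"]@(T[:3,:3]@P+T[:3,3]); return q[:2]/q[2]
pri={"cap":(.052,.066),"r2":(.025,.075),"peg":(-.05,.135)}; names=list(pri)
def res(x):
    out=[(x[0]-.507)/.003,(x[1]-.236)/.003]; rz=x[5:].reshape(3,2)
    for i,n in enumerate(names): out+=list((rz[i]-pri[n])/(.001 if n=="peg" else .004))
    for k,f in enumerate(F):
        h=x[2+k]
        for n in F[f]:
            r,z=rz[names.index(n)]; out+=list((pr(f,np.array([x[0]+r*np.cos(h),x[1]+r*np.sin(h),z]))-F[f][n])/1.5)
    return np.array(out)
s=least_squares(res,[.507,.236,.2,-.45,-.5,.052,.066,.025,.075,-.05,.135])
print(s.x[:2].round(4),np.degrees(s.x[2:5]).round(2),s.x[5:].round(4),s.cost,np.abs(s.fun).max())
for c in ((.6561,.1531),(.6543,.1533),(.657,.1481)):
    r=np.array(c)-s.x[:2]; print(np.degrees(np.arctan2(r[1],r[0])), np.hypot(*r)*np.sin(np.arctan2(r[1],r[0])-s.x[4]))
# crucible rim in w4 and w6: bright pixels
for f in("w4","w6"):
    g=cv2.cvtColor(cv2.imread(f"pics/{f}.png"),6); c=g[180:250,515:610]; m=(c>195).astype(np.uint8); n,l,st,ce=cv2.connectedComponentsWithStats(m); print(f,[list(st[i]) for i in range(1,n) if st[i,4]>20])
E
```

```text
[0.5075 0.2364] [ 14.07 -25.52 -29.4 ] [ 0.0547  0.0664  0.0224  0.073  -0.0502  0.1349] 1.8953525334707781 0.6629696765293128
-29.286874268191752 0.00032806618996497215
-29.526722335240525 -0.00038123702755663117
-30.580853606120318 -0.003586346472236476
w4 [[np.int32(27), np.int32(15), np.int32(50), np.int32(46), np.int32(118)]]
w6 [[np.int32(26), np.int32(18), np.int32(48), np.int32(40), np.int32(110)]]
```

Call:
servo_tool(
  plan=[
    [0, 0, -0.3, 0, 0, 0, 0],
    [0, 0, -0.6, 0, 0, 0, 0],
    [0, 0, -0.6, 0, 0, 0, 0],
    [0.3, 0, -0.6, 0, 0, 0, 40],
    [0.6, 0, -0.6, 0, 0, 0, 40],
    [0.9, 0.15, -0.6, 0, 0, 0, 40],
    [0.9, 0.15, -0.6, 0, 0, 0, 40],
    [0.9, 0.15, -0.6, 0, 0, 0, 40],
    [0.9, 0.15, -0.6, 0, 0, 0, 40],
  ],
)

```text
time: 11.73
tool_pos: [0.483, 0.2799, 0.1827]
ee_rot: [-3.14, 0.001, 1.4]
wrist_force: [-0.4, -0.6, -0.1]
width: 0.0367
finger_force: 0.0
```

```bash
python3 - <<'E'
from h import *
d=np.load("w5.npz"); print(wun((d["T"],d["K"]),(344,75),.105))
E
```

```text
[0.49084374 0.33089549 0.105     ]
```

Call:
servo_tool(
  plan=[
    [0.3, 0, 0, 0, 0, 0, 40],
    [0.52, 0, 0, 0, 0, 0, 40],
    [0.52, 0, 0, 0, 0, 0, 40],
    [0.52, 0, 0, 0, 0, 0, 40],
    [0.52, 0, 0.2, 0, 0, 0, 40],
    [0.52, 0, 0.4, 0, 0, 0, 40],
    [0.52, 0, 0.6, 0, 0, 0, 40],
    [0.52, 0, 0.8, 0, 0, 0, 40],
    [0.52, 0, 0.98, 0, 0, 0, 40],
    [0.52, 0, 0.98, 0, 0, 0, 40],
    [0.52, 0, 0.98, 0, 0, 0, 40],
  ],
)

```text
time: 12.65
tool_pos: [0.4915, 0.3297, 0.0849]
ee_rot: [-3.14, 0.002, 1.399]
wrist_force: [-0.0, -0.2, -0.7]
width: 0.04
finger_force: 0.0
```

Call:
servo_tool(
  plan=[
    [0, 0.08, 0, 0, 0, 0, 40],
    [0.01, 0.15, 0, 0, 0, 0, 40],
    [0.02, 0.22, 0, 0, 0, 0, 40],
    [0.03, 0.29, 0, 0, 0, 0, 40],
    [0.03, 0.36, 0, 0, 0, 0, 40],
    [0.03, 0.43, 0, 0, 0, 0, 40],
    [0.02, 0.49, 0, 0, 0, 0, 40],
    [0.02, 0.55, 0, 0, 0, 0, 40],
    [0.01, 0.6, 0, 0, 0, 0, 40],
    [0, 0.65, 0, 0, 0, 0, 40],
    [0, 0.67, 0, 0, 0, 0, 40],
    [0, 0.67, 0, 0, 0, 0, 40],
  ],
)

```text
time: 13.65
tool_pos: [0.5572, 0.3233, 0.0871]
ee_rot: [-3.138, -0.006, 1.401]
wrist_force: [-7.7, 5.5, 0.6]
width: 0.0401
finger_force: 3.7
```

Call:
servo_tool(
  plan=[
    [0, 0.01, 0, 0, 0, 0, 40],
    [0, 0.02, 0, 0, 0, 0, 40],
    [0, 0.03, 0, 0, 0, 0, 40],
    [0, 0.04, 0, 0, 0, 0, 40],
    [0, 0.04, 0, 0, 0, 0, 40],
  ],
)

```text
time: 14.07
tool_pos: [0.56, 0.3224, 0.087]
ee_rot: [-3.136, -0.005, 1.401]
wrist_force: [-8.8, 5.6, 2.5]
width: 0.0401
finger_force: 4.7
```

Call:
servo_tool(
  plan=[
    [-0.01, 0.01, 0, 0, 0, 0, 40],
    [-0.01, 0.02, 0, 0, 0, 0, 40],
    [-0.02, 0.03, 0, 0, 0, 0, 40],
    [-0.02, 0.03, 0, 0, 0, 0, 40],
  ],
)

```text
time: 14.4
tool_pos: [0.5627, 0.3209, 0.0871]
ee_rot: [-3.136, -0.007, 1.401]
wrist_force: [-7.5, 7.0, 2.1]
width: 0.0399
finger_force: 4.7
```

Call:
servo_tool(
  plan=[
    [-0.01, 0.01, 0, 0, 0, 0, 40],
    [-0.01, 0.02, 0, 0, 0, 0, 40],
    [-0.02, 0.03, 0, 0, 0, 0, 40],
    [-0.02, 0.03, 0, 0, 0, 0, 40],
  ],
)

```text
time: 14.73
tool_pos: [0.5639, 0.3197, 0.0869]
ee_rot: [-3.133, -0.009, 1.402]
wrist_force: [-11.7, 10.3, 2.8]
width: 0.0403
finger_force: 6.3
```

Call:
servo_tool(
  plan=[
    [-0.01, 0.01, 0, 0, 0, 0, 40],
    [-0.01, 0.02, 0, 0, 0, 0, 40],
    [-0.02, 0.03, 0, 0, 0, 0, 40],
    [-0.02, 0.03, 0, 0, 0, 0, 40],
  ],
)

```text
time: 15.07
tool_pos: [0.5642, 0.3195, 0.0868]
ee_rot: [-3.127, -0.011, 1.403]
wrist_force: [-16.7, 14.9, 3.2]
width: 0.0401
finger_force: 9.2
```

Call:
servo_tool(
  plan=[
    [0, -0.06, 0, 0, 0, 0, 40],
    [0.03, -0.12, 0, 0, 0, 0, 40],
    [0.03, -0.17, 0, 0, 0, 0, 40],
    [0.03, -0.17, 0, 0, 0, 0, 40],
    [0.03, -0.17, 0, 0, 0, 0, 40],
    [0.03, -0.17, -0.3, 0, 0, 0, 40],
    [0.03, -0.17, -0.6, 0, 0, 0, 40],
    [0.03, -0.17, -0.95, 0, 0, 0, 40],
    [0.03, -0.17, -0.95, 0, 0, 0, 40],
    [0.03, -0.17, -0.95, 0, 0, 0, 40],
  ],
)

```text
time: 15.9
tool_pos: [0.5561, 0.3178, 0.1845]
ee_rot: [3.135, -0.004, 1.399]
wrist_force: [0.4, -0.9, -0.8]
width: 0.04
finger_force: 0.0
```

Call:
servo_tool(
  plan=[
    [-0.4, -0.4, -0.4, 0, 0, 0, 0],
    [-0.7, -0.8, -0.8, 0, 0, 0, 0],
    [-0.8, -1, -0.8, 0, 0, 0, 0],
    [-0.8, -1, -0.8, 0, 0, 0, 0],
    [-0.8, -1, -0.8, 0, 0, 0, 0],
    [-0.8, -1, -0.8, 0, 0, 0, 0],
    [-0.8, -1, -0.8, 0, 0, 0, 0],
  ],
)

```text
time: 16.48
tool_pos: [0.4419, 0.2556, 0.2587]
ee_rot: [-3.14, 0.001, 1.399]
wrist_force: [1.0, 0.8, 0.3]
width: 0.0009
finger_force: 0.0
```

```bash
python3 - <<'E'
from h import *
TK=wT(); T,K=TK; Ti=np.linalg.inv(T); im=save("wrist","w7.png")
def pr(P): q=K@(Ti[:3,:3]@np.array(P)+Ti[:3,3]); return (q[:2]/q[2]).round(1)
a=np.array([.5075,.2364]); 
for hd in (-25.,-30.,-35.):
    h=np.radians(hd); u=np.array([np.cos(h),np.sin(h)]); print(hd,"cap",pr([*(a+.0547*u),.0664]),"r2",pr([*(a+.0224*u),.073]),"peg",pr([*(a-.05*u),.13]))
for v in (0,.1,.2): 
    t=np.radians(63.4)+v; print("lever",v,pr([*(a+.095*np.array([np.cos(t),np.sin(t)])),.105]))
print("cr1",pr([.655,.152,.036]))
g=im.max(axis=2); m=(g<60).astype(np.uint8); m[258:]=0
n,l,s,c=cv2.connectedComponentsWithStats(m)
for i in range(1,n):
    if s[i,4]>50: print(s[i],c[i].round(1))
gg=cv2.cvtColor(im,cv2.COLOR_RGB2GRAY)
print([(np.round(d["extent"]),round(d["conf"],2)) for d in robot.find_in("crucible_1","wrist")[:3]])
E
```

```text
-25.0 cap [421.1 199.7] r2 [396.5 194.1] peg [339.6 188.9]
-30.0 cap [419.5 203.4] r2 [395.9 195.6] peg [341.1 184.7]
-35.0 cap [417.7 207. ] r2 [395.2 197.1] peg [342.9 180.6]
lever 0 [416.6 105.7]
lever 0.1 [407.4 103.2]
lever 0.2 [397.8 101.8]
cr1 [492.4 226. ]
[598  76  42  22 708] [618.   86.1]
[398 101  24  14 264] [409.2 107.5]
[616 129  24  20 409] [628.6 138.5]
[332 174  15  20 232] [339.  183.8]
[360 176  14  22 112] [368.4 187.4]
[171 178  52  10  93] [196.5 182.6]
[388 184  13  22 103] [396.1 195.4]
[583 185  48  23 690] [604.  196.6]
[408 191  20  22 234] [420.  202.2]
[ 162  201   85   57 2432] [211.  238.5]
[320 226   2  32  51] [320.4 243.9]
[584 233  52  16 467] [607.6 240. ]
[(array([484., 103.,  45.,  41.]), 0.95), (array([490., 223.,  34.,  39.]), 0.68), (array([334.,  58.,  53.,  51.]), 0.61)]
```

```bash
python3 -c "
from h import *
print(robot.close_job())"
```

```text
the job is handed in; nothing more can be done
None
```

The barrel is aimed at the open crucible: the estimated heading is about -29°, within roughly 1° of the target. The lever is back at its stop, the arm is clear, nothing was bumped that I could detect, and the job is handed in at about 17 s; I got no verdict back.

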